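# Roll a sample vial up the scanner gutter and start the scan

## Task

Gently nudge the vial that lies at the low end of the blue sloped gutter up the slope with your fingertips, over the crest so that it drops into the seat at the white reader, stays there and does not roll back; do not pinch it or lift it off the gutter floor. Once it rests in the seat, press the green button on top of the reader and let it spring back. Leave the rack, the jar, the standing vial and the loose cap alone.

Things in the scene. Friction and masses are not known exactly. Their poses are not given: they have to be found in the camera images.
- station: the fixed scanning station on a steel base plate 325 x 125 mm: blue gutter and white reader. Origin on the table top (z=0); x points level along the gutter, uphill towards the reader, y across it, z up. Behind the lip the low end is open (only the 8 mm base plate runs 15 mm on), so a fingertip can pass over the lip. Place and yaw vary.
- ramp: the blue gutter: a floor 93 mm wide, 180 mm long from lip to crest, sloping up at 10 degrees (0.175 rad). Origin on the floor's centre line at its low end, 18 mm above the table, at the face of the yellow lip (4 mm high, 6 mm thick, on the -x side, full width); x up along the slope, y across, z square to the floor. Side walls 5 mm thick rise 14 mm above the floor.
- crest (a point): the upper end of the sloping floor, on its centre line and on the floor surface. Beyond it the floor drops 5 mm into a level seat pocket, 30 mm long, ended by the flat upright face of the white reader (the stop), whose top is 76 mm above the table.
- seat (a point): where the vial's centre is when it rests in the seat: 12.8 mm past the crest (level distance), 16 mm above the seat floor; axes as the station's. A vial whose centre passes the crest drops into the seat by itself and is held between the crest's 5 mm step and the reader, with about 2 mm of play.
- vial: the vial to be moved: a closed dark cylinder with a white label and a green cap, diameter 32 mm, length 88 mm, 50 to 100 g, lying across the gutter at its low end, touching the lip; it rolls back to the lip if let go on the slope. Origin at its centre; y is the cylinder's axis; it turns about y as it rolls.
- scan_button (a joint): travel of the round green button (30 mm across) on top of the reader: 0 when up, grows as it is pressed down, to 0.006 m fully down (about 4 N); springs back. It counts as pressed beyond 0.004 m.
- scan_button_top (a point): centre of the top face of the green button; pressed straight down. 62 mm past the seat, 98 mm above the table.
- spare_vial: bystander: a vial of the same kind standing upright on the table (32 mm across, 88 mm tall); origin at its underside. Leave alone.
- spare_cap: bystander: a loose green cap, 32 mm across, 24 mm high; origin at its underside. Leave alone.
- jar: bystander: an amber jar with white lid, 48 mm across, 60 mm high; origin at its underside. Leave alone.
- rack: bystander: a blue rack full of green-capped vials, 132 x 102 mm, 78 mm high; origin at its underside. Leave alone.
There are look-alikes about, which are no part of the job. Leave any purple or red look-alike of the vial alone.

How it is judged:
By the outcome, as a careful person would: the job done as asked, in the order asked, and still so for the second after the job is handed in, with the robot touching nothing.
It also fails if it takes over 48 s, if anything falls off the work surface, if the arm or the gripper's body presses on something with over 40 N, if the wrist force passes 120 N, or if a joint passes its speed limit or range.

## Robot

A 6-joint arm with a two-finger parallel gripper is mounted at the origin on the work surface. World frame = base frame: x ahead of the robot, y to its left, z up, the work surface at z = 0. Lengths are in mm, angles in rad, forces in N, time in s.
With the tool pointing down it reaches from about 200 to 875 mm from the base axis. Payload 3.4 kg.
Tool frame: the origin (TCP) lies between the finger pads; the fingertips stand 19 mm ahead of it and the grasp point (between the pads) is the TCP; z points along the fingers, x is the direction in which the jaws open and shut, and the axes are right-handed (so a half turn about z gives the same grasp; the last joint's range is limited). The gripper opens to 94 mm and grips with 3 to 60 N. Pads are 16 mm wide; open, the fingers measure 119 mm over their backs; the gripper's body (75 mm by 177 mm) begins 78 mm behind the grasp point.
Start: joints at [1.117, 0.276, 1.505, -0, 1.361, -0.121], TCP at [187.866, 543.482, 196.793] pointing down, gripper open.
Joint ranges: [-2.89, 2.89], [-0.75, 2.08], [0.22, 2.7], [-1.18, 4.32], [0.11, 2.71], [-2.7, 2.7]. Speed limits (rad/s): [2.57, 2.57, 3.14, 3.14, 3.14, 3.14].

## Interface

Orientations are given as a unit quaternion [w, x, y, z].
In Python, from bench import robot gives the robot as it stands. The module is installed in compiled form; this text tells all that it offers. Calls block until the motion is done:
- robot.reach(position, orientation): joint-space move of the TCP to a pose.
- robot.move_l(position, frame=None, vel=150, guard=None): straight line of the TCP; frame=None keeps the orientation; vel is the mean speed in mm/s. With guard (N) it stops when the force on the tool has changed by that much, and returns True; else False.
- robot.goto_joints(angles): joint-space move.
- robot.move_gripper(opening): finger opening in mm; the grip force is fixed at half the most; returns when the fingers have stopped.
- robot.wait(seconds).
- robot.solve_ik(position, orientation): joint angles nearest the present ones, or None.
- robot.get_image(name): name is "scene" or "top"; returns the picture (400x640x3 uint8, blue, green, red); there is no depth.
- robot.calibration(name): a dict with "mtx" (3x3 intrinsics, pixels), "k1" (the pictures are not rectified: a ray, as slopes to the right and down, at radius r is drawn at 1 + k1 r^2 times it, then the intrinsics apply), "extrinsics" (4x4, takes a point from world to camera coordinates). Camera axes: x right, y down, z forward; pixel columns grow to the right and rows downward; lengths in mm; the calibration is good to about 2 mm. A picture is of the moment at which its call begins. calibration takes no time and is no camera call.
A pose or a line that the arm cannot do raises robot.Unreachable and nothing moves.
- robot.sign_off(): hands the job in, once; it reports no verdict.
Readings, each from a call of its own:
- robot.current_clock(): time.
- robot.current_joint_pos(): joint angles.
- robot.current_joint_velocities(): joint speeds.
- robot.current_joint_torque(): joint torques, N m.
- robot.current_eef_pos(): TCP position.
- robot.current_tool_rot(): TCP orientation.
- robot.current_ft_force(): force on the tool from outside, world axes, zero at the start.
- robot.current_wrist_torque(): the same for the moment, N m.
- robot.current_width(): finger opening in mm.
Only numpy, scipy, OpenCV 4.12 (cv2) and the standard library are available. Lean on these libraries where they do the work, as an engineer would, in place of code of your own. Each camera call takes 0.05 s, during which the arm holds its last target. There are 200 camera calls.

## Working session

There is one attempt and no reset: what is moved stays moved. The work goes in short steps, each a Python script; the robot and the scene stay as the last script left them, time stands still between calls to the robot, and variables do not carry over. Pictures are saved under pics/ and viewed, about 8 in all and at most 12, crops included, and the job is handed in when it is done.

```bash
mkdir -p pics
python3 - <<'E'
from bench import robot
import cv2,numpy as np
for n in("scene","top"):
    im=robot.get_image(n); cv2.imwrite(f"pics/{n}0.png",im)
    c=robot.calibration(n); print(n,c["mtx"],c["k1"],np.round(c["extrinsics"],3).tolist())
print(robot.current_clock(),robot.current_tool_rot(),robot.current_ft_force())
E
```

```text
scene [[474.1890497    0.         315.7424435 ]
 [  0.         474.1890497  199.81254373]
 [  0.           0.           1.        ]] -0.025910983320616095 [[0.857, 0.516, 0.008, -462.157], [0.331, -0.537, -0.776, -146.467], [-0.396, 0.668, -0.631, 1122.587], [0.0, 0.0, 0.0, 1.0]]
top [[369.27956521   0.         316.09408044]
 [  0.         369.27956521 196.76031394]
 [  0.           0.           1.        ]] -0.08184570573108325 [[-0.023, -0.999, 0.022, -35.206], [-0.994, 0.02, -0.109, 600.655], [0.108, -0.025, -0.994, 799.226], [0.0, 0.0, 0.0, 1.0]]
0.1 [ 3.97167093e-04  8.14471206e-01  5.80203394e-01 -7.19776340e-04] [-0.51008055 -0.32190515 -0.19960997]
```

View pics/scene0.png

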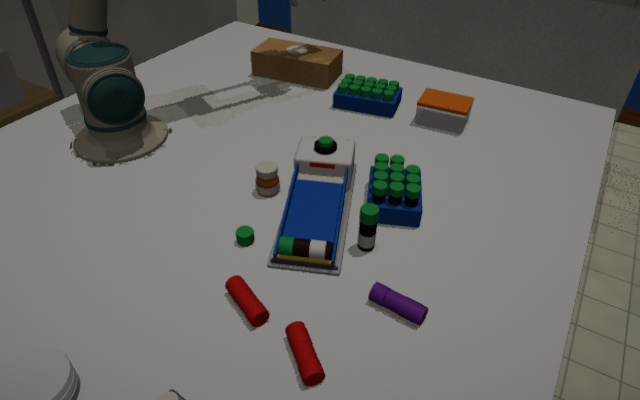

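View pics/top0.png

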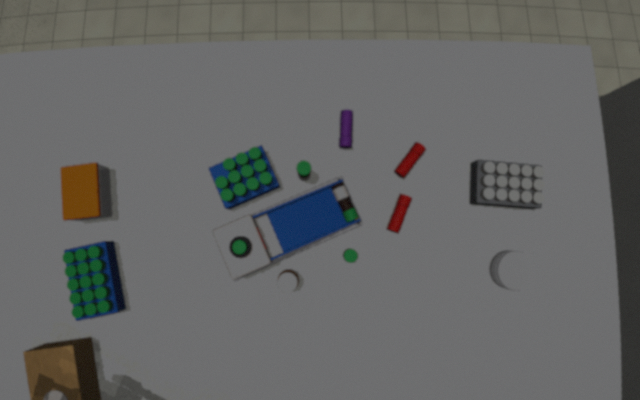

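```bash
cat > h.py <<'E'
import cv2,numpy as np
from bench import robot
def ray(n,uv,z):
    c=robot.calibration(n);K=c["mtx"];E=c["extrinsics"]
    p=cv2.undistortPoints(np.array(uv,float).reshape(-1,1,2),K,np.array([c["k1"],0,0,0,0.])).reshape(-1,2)
    R,t=E[:3,:3],E[:3,3];o=-R.T@t
    d=np.c_[p,np.ones(len(p))]@R
    return o+d*((z-o[2])/d[:,2])[:,None]
E
python3 - <<'E'
from h import *
for n in("scene","top"):
    im=cv2.imread(f"pics/{n}0.png");h=cv2.cvtColor(im,cv2.COLOR_BGR2HSV)
    m=cv2.inRange(h,(45,120,60),(80,255,255))
    k,_,s,c=cv2.connectedComponentsWithStats(m)
    for i in range(1,k):
        if s[i,4]>30 and 220<c[i][0]<400: print(n,s[i],c[i].round(1),ray(n,c[i],98).round(1)[0],ray(n,c[i],35.6).round(1)[0])
a=cv2.resize(cv2.imread("pics/scene0.png")[120:275,260:365],None,fx=3.8,fy=3.8,interpolation=3)
b=cv2.resize(cv2.imread("pics/top0.png")[170:285,205:370],None,fx=2.4,fy=2.4,interpolation=3)
b=cv2.convertScaleAbs(b,alpha=2)
o=np.zeros((max(a.shape[0],b.shape[0]),a.shape[1]+b.shape[1],3),np.uint8);o[:a.shape[0],:a.shape[1]]=a;o[:b.shape[0],a.shape[1]:]=b
cv2.imwrite("pics/crop1.png",o);print(o.shape)
E
```

```text
scene [339  74  16  14 111] [346.2  80.4] [400.4 372.8  98. ] [339.5 492.9  35.6]
scene [349  76  17  14 120] [356.8  82.3] [427.  377.5  98. ] [369.4 498.2  35.6]
scene [361  78  15  13 118] [367.9  84. ] [454.2 383.2  98. ] [400.  504.5  35.6]
scene [372  79  16  14 126] [379.4  85.7] [481.4 389.7  98. ] [430.6 511.9  35.6]
scene [384  81  15  14 124] [390.9  87.6] [508.9 394.9  98. ] [461.5 517.7  35.6]
scene [319 137  14   7  82] [325.5 139.9] [494.3 111.   98. ] [445.1 198.4  35.6]
scene [373 154  16  36 387] [380.7 171.7] [633.3  70.3  98. ] [601.4 152.7  35.6]
scene [390 155  14  36 388] [396.8 173. ] [659.7  81.9  98. ] [631.2 165.7  35.6]
scene [361 203  18  13 174] [369.5 208.7] [661.7 -34.   98. ] [633.4  35.3  35.6]
scene [236 226  17  12 154] [244.2 231.5] [ 520.8 -184.7   98. ] [ 474.9 -134.2   35.6]
scene [278 236  16  15 183] [285.6 242.8] [ 589.2 -171.9   98. ] [ 551.8 -119.8   35.6]
top [249 148  23  36 345] [259.8 165.7] [660.6  69.9  98. ] [673.   77.9  35.6]
top [236 153  23  37 351] [247.  171.3] [649.1  96.8  98. ] [660.6 107.   35.6]
top [215 159  31  42 582] [230.3 181.5] [628.3 131.8  98. ] [638.  144.8  35.6]
top [298 162  12  13 137] [303.5 168.1] [653.7 -21.5  98. ] [665.5 -21.   35.6]
top [344 208  13  13 118] [350.3 214.3] [ 554.7 -116.6   98. ] [ 558.4 -123.9   35.6]
top [232 240  14  14 156] [238.7 246.6] [493.3 114.3  98. ] [492.  125.9  35.6]
top [344 250  13  12 120] [350.1 255.3] [ 470.4 -113.5   98. ] [ 467.3 -120.6   35.6]
(589, 795, 3)
```

View pics/crop1.png

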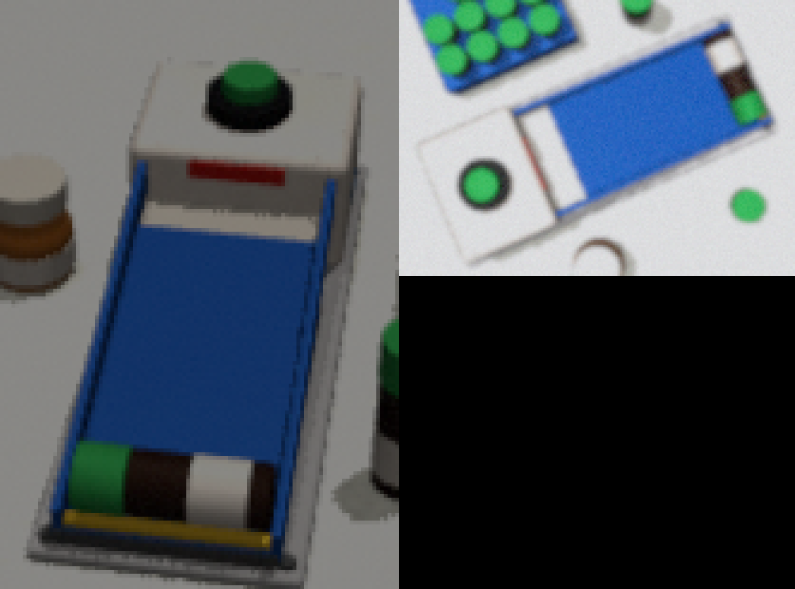

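The target vial lies in the gutter (scene ~(305,249), top ~(345,200)). It has a green cap and white label and touches the yellow lip. The others are ruled out: the standing vial (scene 368,228), the two red ones (247,300 and 305,352) and the purple one (398,303). Next I'll refine the yaw from the blue gutter and then approach.

Run:
```python
from h import *
im=cv2.imread("pics/top0.png");h=cv2.cvtColor(im,cv2.COLOR_BGR2HSV)
m=cv2.inRange(h,(100,150,50),(125,255,255))
k,L,s,c=cv2.connectedComponentsWithStats(m)
i=L[215,310];print(s[i],c[i])
cn=max(cv2.findContours((L==i).astype(np.uint8),0,1)[0],key=len).reshape(-1,2)
# remove slope parallax: iterate height along gutter (18..49+~10 wall)
B=np.array([493.4,114.])
yaw=np.deg2rad(112)
for _ in range(5):
    u=np.array([np.cos(yaw),np.sin(yaw)])
    P=np.array([ray("top",[q],45)[0] for q in cn])
    for _ in range(3):
        sx=252.1+(P[:,:2]-B)@u
        P=np.array([ray("top",[q],18+14+.176*x)[0] for q,x in zip(cn,sx)])
    r=cv2.minAreaRect(P[:,:2].astype(np.float32));bx=cv2.boxPoints(r)
    e=max([bx[1]-bx[0],bx[2]-bx[1]],key=np.linalg.norm);e=e*np.sign(e[1]);yaw=np.arctan2(e[1],e[0])
print(r,np.degrees(yaw))
u=np.array([np.cos(yaw),np.sin(yaw)]);v=np.array([-u[1],u[0]])
d=np.array(r[0])-B;print("rect centre rel button",d@u,d@v)
# label+dark+cap of vial: non-blue pixels region in scene/top measured by eye
print(ray("top",[[343.3,202.5]],36),ray("scene",[[305,249]],38))
q=(ray("top",[[350.3,214.3]],37)[0][:2]-B);print("cap",q@u+252.1,q@v)
q=(ray("top",[[343.3,202.5]],37)[0][:2]-B);print("vial",q@u+252.1,q@v)
# scene button top, crest & lip checks
for y in (yaw,):
    for sgn in(1,-1):
        R=np.c_[sgn*v.tolist()[0:1]+[0]] if 0 else None
        X=np.r_[sgn*v,0];Z=np.array([0,0,-1.]);Y=np.cross(Z,X)
        from scipy.spatial.transform import Rotation as Ro
        qu=Ro.from_matrix(np.c_[X,Y,Z]).as_quat()[[3,0,1,2]]
        st=lambda x,z:np.r_[B+(x-252.1)*u,z]
        for p in((-25,150),(-25,46),(155,75),(252.1,112)): print(sgn,p,st(*p).round(1),robot.solve_ik(st(*p),qu))
```

```text
[ 265  184   94   69 3090] [307.15307443 218.67055016]Traceback (most recent call last):
  File "<stdin>", line 12, in <module>
  File "h.py", line 4, in ray
    c=robot.calibration(n);K=c["mtx"];E=c["extrinsics"]
ValueError: time passes only in moves, steps and waits
```

```bash
cat > h.py <<'E'
import cv2,numpy as np
from bench import robot
from scipy.spatial.transform import Rotation as Ro
C={n:robot.calibration(n) for n in("scene","top")}
def ray(n,uv,z):
    c=C[n];K=c["mtx"];E=c["extrinsics"]
    p=cv2.undistortPoints(np.array(uv,float).reshape(-1,1,2),K,np.array([c["k1"],0,0,0,0.])).reshape(-1,2)
    R,t=E[:3,:3],E[:3,3];o=-R.T@t
    d=np.c_[p,np.ones(len(p))]@R
    return o+d*((z-o[2])/d[:,2])[:,None]
E
python3 - <<'E'
from h import *
im=cv2.imread("pics/top0.png");h=cv2.cvtColor(im,cv2.COLOR_BGR2HSV)
m=cv2.inRange(h,(100,150,50),(125,255,255))
k,L,s,c=cv2.connectedComponentsWithStats(m)
cn=max(cv2.findContours((L==L[215,310]).astype(np.uint8),0,1)[0],key=len).reshape(-1,2)
B=np.array([493.4,114.]);yaw=np.deg2rad(112)
for _ in range(5):
    u=np.array([np.cos(yaw),np.sin(yaw)]);P=ray("top",cn,45)
    for _ in range(3): P=ray("top",cn,32+.176*(252.1+(P[:,:2]-B)@u))
    r=cv2.minAreaRect(P[:,:2].astype(np.float32));bx=cv2.boxPoints(r)
    e=max([bx[1]-bx[0],bx[2]-bx[1]],key=np.linalg.norm);e=e*np.sign(e[1]);yaw=np.arctan2(e[1],e[0])
print(r,np.degrees(yaw))
u=np.array([np.cos(yaw),np.sin(yaw)]);v=np.array([-u[1],u[0]])
d=np.array(r[0])-B;print("rect centre: x,y station",d@u+252.1,d@v)
for n,p in(("cap",[350.3,214.3]),("vial",[343.3,202.5])):
    q=ray("top",[p],37)[0][:2]-B;print(n,q@u+252.1,q@v)
for sgn in(1,-1):
    X=np.r_[sgn*v,0];Z=np.array([0,0,-1.])
    qu=Ro.from_matrix(np.c_[X,np.cross(Z,X),Z]).as_quat()[[3,0,1,2]]
    for x,z in((-25,150),(-25,46),(155,75),(252.1,112)):
        p=np.r_[B+(x-252.1)*u,z];print(sgn,p.round(1),np.round(robot.solve_ik(p,qu),2))
E
```

```text
((555.4325561523438, -38.912940979003906), (98.74392700195312, 182.0421600341797), 22.32221221923828) 112.32221
rect centre: x,y station 87.08508186773159 0.6946094201742454
cap 7.502313734950349 30.28667946504222
vial 11.091832487904071 -0.2156091379443567
1 [ 598.6 -142.3  150. ] [-0.35  0.36  1.49 -0.    1.29  2.41]
1 [ 598.6 -142.3   46. ] [-0.35  0.45  1.63 -0.    1.06  2.41]
1 [530.3  24.2  75. ] [-0.09  0.31  1.78 -0.    1.05  2.67]Traceback (most recent call last):
  File "<stdin>", line 21, in <module>
    return _wrapfunc(a, 'round', decimals=decimals, out=out)
    return _wrapit(obj, method, *args, **kwds)
    result = getattr(arr, method)(*args, **kwds)
TypeError: unsupported operand type(s) for *: 'NoneType' and 'float'
```

```bash
cat >> h.py <<'E'
B=np.array([493.4,114.]);yaw=np.deg2rad(112.2)
u=np.array([np.cos(yaw),np.sin(yaw)]);v=np.array([-u[1],u[0]])
X=np.r_[-v,0];Z=np.array([0,0,-1.])
Q=Ro.from_matrix(np.c_[X,np.cross(Z,X),Z]).as_quat()[[3,0,1,2]]
st=lambda x,z,y=0:np.r_[B+(x-252.1)*u+y*v,z]
def snap(a):
    s,t=robot.get_image("scene"),robot.get_image("top")
    s=cv2.resize(s[110:290,230:400],None,fx=2.3,fy=2.3,interpolation=3)
    t=cv2.resize(t[150:300,200:380],None,fx=2.1,fy=2.1,interpolation=3)
    o=np.zeros((414,s.shape[1]+t.shape[1],3),np.uint8);o[:s.shape[0],:s.shape[1]]=s;o[:t.shape[0],s.shape[1]:]=cv2.convertScaleAbs(t,alpha=2)
    cv2.imwrite(f"pics/{a}.png",o)
E
python3 - <<'E'
from h import *
robot.reach(st(-34,200),Q)
robot.move_gripper(45)
print(robot.move_l(st(-34,60),vel=120,guard=10))
print(robot.current_eef_pos(),st(-34,60),robot.current_width(),robot.current_clock(),robot.current_ft_force(),robot.current_joint_pos())
snap("pre")
E
```

```text
False
[ 602.14730809 -151.11956057   60.81197447] [ 601.50024911 -150.89157431   60.        ] 45.19329874883703 5.15 [0.26594585 0.57009567 0.90680229] [-3.57907354e-01  4.41928350e-01  1.60346131e+00 -6.19875699e-06
  1.09455002e+00 -7.45377992e-01]
```

View pics/pre.png

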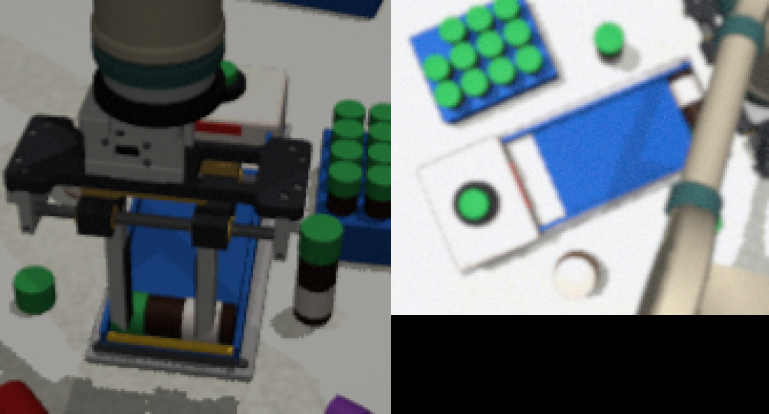

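The fingertips stand centred behind the vial and the lip. The finger midpoint is at scene column ~300, against 300.6 predicted. Next I lower them and push up the slope.

Run:
```python
from h import *
z=lambda x:47+.1763*(x+16)
print(robot.move_l(st(-34,z(-34)),vel=60,guard=8))
for x,vv in((60,40),(135,40),(150,20),(159,15)):
    g=robot.move_l(st(x,z(x)),vel=vv,guard=12)
    print(x,g,robot.current_eef_pos().round(1),st(x,z(x)).round(1),robot.current_ft_force().round(2),robot.current_clock())
    if g: break
robot.wait(.5)
snap("pushed")
```

```text
False
60 False [566.  -64.   60.4] [566.  -63.9  60.4] [ 0.22  0.18 -0.57] 8.2
135 False [537.7   5.4  73.5] [537.6   5.6  73.6] [ 0.  -0.   0.6] 10.25
150 False [532.   19.4  76.3] [532.   19.5  76.3] [-0.54 -0.22 -0.68] 11.1583
159 False [528.6  27.8  77.9] [528.6  27.8  77.9] [-0.21 -0.05 -0.22] 11.9167
```

View pics/pushed.png

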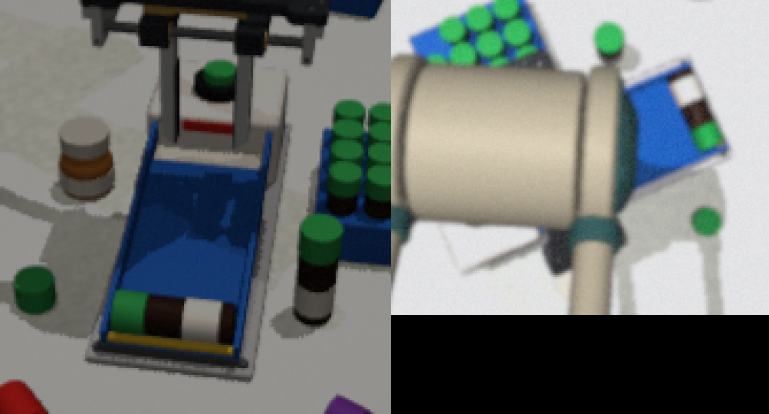

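The vial is still at the lip (scene crop ~(173,315)) and the fingertips stand near the crest at about row 147, against 167 predicted. So they passed over the vial, about 19 mm higher than assumed. I'll check the tips up close against projected points.

Run:
```python
from h import *
s=robot.get_image("scene");c=C["scene"];p=robot.current_eef_pos()
f=7;o=(285,125)
a=cv2.resize(s[o[1]:o[1]+80,o[0]:o[0]+80],None,fx=f,fy=f,interpolation=2)
a=cv2.convertScaleAbs(a,alpha=1.7)
for y in(-29,29):
  for dz,col in((0,(255,255,0)),(-19,(0,0,255))):
    for dx in(-8,8):
      P=p+np.r_[dx*u+y*v,dz]
      q,_=cv2.projectPoints(P.reshape(1,3),cv2.Rodrigues(c["extrinsics"][:3,:3])[0],c["extrinsics"][:3,3],c["mtx"],np.array([c["k1"],0,0,0,0]))
      q=((q.ravel()-o)*f).astype(int);cv2.circle(a,tuple(q.tolist()),5,col,1 if dx<0 else -1);print(y,dz,dx,q)
cv2.imwrite("pics/tips.png",a)
```

```text
-29 0 -8 [340 375]
-29 0 8 [348 340]
-29 -19 -8 [338 432]
-29 -19 8 [345 397]
29 0 -8 [123 353]
29 0 8 [134 319]
29 -19 -8 [124 411]
29 -19 8 [134 376]
```

View pics/tips.png

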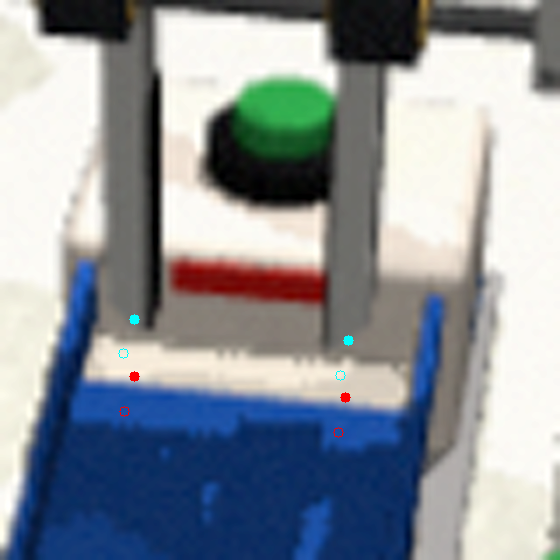

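Run:
```python
from h import *
robot.move_l(st(150,125),vel=150)
robot.move_l(st(-47,110),vel=200)
robot.move_l(st(-47,35),vel=120,guard=8)
g=robot.move_l(st(-47,-12),vel=20,guard=4)
p=robot.current_eef_pos();print(g,p,robot.current_ft_force(),robot.current_clock(),robot.current_width())
s=robot.get_image("scene");c=C["scene"]
f=6;o=(250,220)
a=cv2.convertScaleAbs(cv2.resize(s[o[1]:o[1]+80,o[0]:o[0]+100],None,fx=f,fy=f,interpolation=2),alpha=1.7)
for y in(-29,29):
    for dx in(-8,8):
      P=np.r_[(p[:2]+dx*u+y*v),0]
      q,_=cv2.projectPoints(P.reshape(1,3),cv2.Rodrigues(c["extrinsics"][:3,:3])[0],c["extrinsics"][:3,3],c["mtx"],np.array([c["k1"],0,0,0,0]))
      q=((q.ravel()-o)*f).astype(int);cv2.circle(a,tuple(q.tolist()),5,(0,0,255),1 if dx<0 else -1)
cv2.imwrite("pics/touch.png",a)
robot.move_l(p+[0,0,15],vel=60)
```

```text
True [ 606.37692773 -162.92950515   -8.41622012] [-1.11614441  0.82541936  4.25533748] 16.875 44.93460026875423
```

View pics/touch.png

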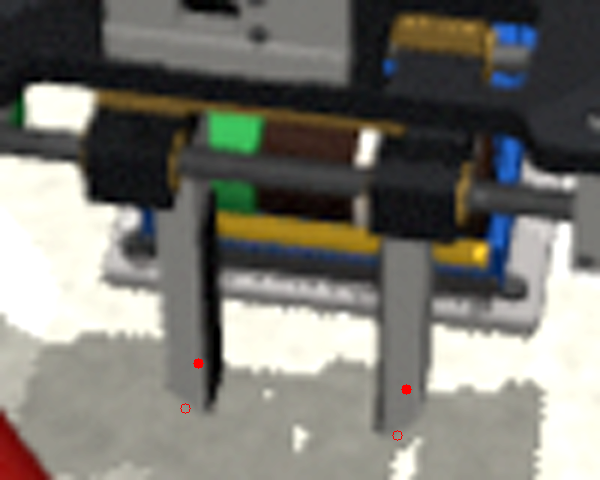

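The tips touched the table (z = 0) with the TCP reading -8.4 and lateral position correct. So the real fingertips are about 8 mm above the reported TCP, not 19 mm below. I'll offset z by that and repeat the push.

Run:
```python
from h import *
z=lambda x:20+.1763*(x+16)
robot.move_l(st(-36,z(-34)),vel=60,guard=8)
for x,vv in((-10,30),(60,40),(135,40),(150,20),(159,15)):
    g=robot.move_l(st(x,z(x)),vel=vv,guard=10)
    print(x,g,robot.current_eef_pos().round(1),robot.current_ft_force().round(2),robot.current_clock())
    if g: break
robot.wait(.5)
snap("pushed2")
```

```text
-10 False [ 592.4 -128.6   21. ] [0.41 0.48 0.24] 18.7667
60 False [566.  -63.9  33.3] [-0.2  -0.14  0.5 ] 20.6917
135 False [537.6   5.6  46.5] [ 0.02 -0.72 -0.57] 22.7417
150 False [531.8  19.6  49.2] [-0.68  0.96 -0.73] 23.65
159 False [528.6  27.8  50.9] [-0.53 -0.06  1.2 ] 24.4083
```

View pics/pushed2.png

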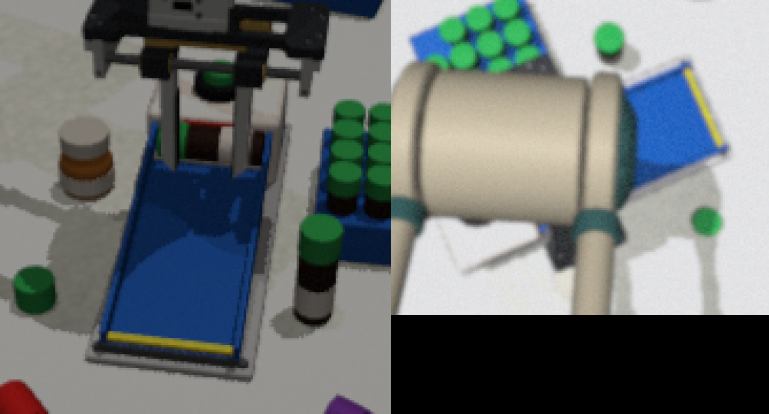

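The vial is at the upper end (crop ~(210,143)) and the lip is clear. I'll back off, lift, and check that it stays before going to the button.

Run:
```python
from h import *
robot.move_l(st(140,50),vel=40)
robot.move_l(st(140,135),vel=120)
robot.move_l(st(20,150),vel=200)
robot.move_gripper(0)
print(robot.current_clock(),robot.current_width(),robot.current_ft_force())
snap("seat")
```

```text
28.0583 0.6439844498967421 [-0.36835945 -0.39862721  0.71606641]
```

View pics/seat.png

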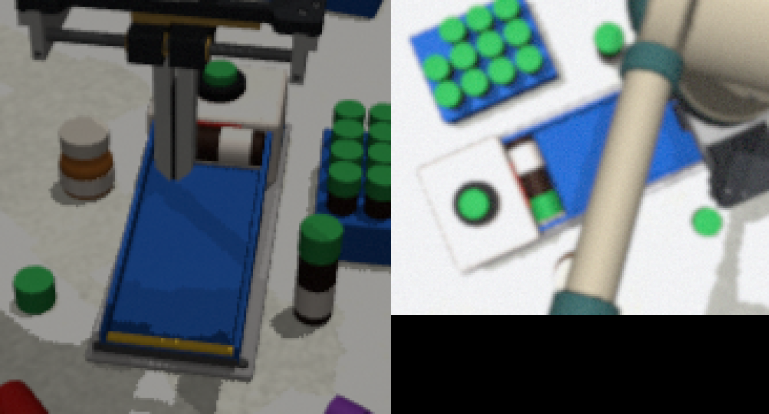

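Run:
```python
from h import *
robot.move_l(st(252.1,150),vel=200)
robot.move_l(st(252.1,100),vel=100,guard=8)
t=[robot.move_l(st(252.1,95),vel=20,guard=8)]
f0=robot.current_ft_force()[2]
for z in np.arange(93,79,-1.):
    g=robot.move_l(st(252.1,z),vel=15,guard=8);F=robot.current_ft_force()[2]-f0
    print(z,robot.current_eef_pos()[2].round(2),F.round(2),g)
    if F>8 or g:break
print(robot.current_clock())
robot.move_l(st(252.1,115),vel=50)
robot.move_l(st(252.1,180),vel=150)
robot.reach([300,-150,350],Q) if robot.solve_ik([300,-150,350],Q) is not None else None
print(robot.current_eef_pos(),robot.current_clock(),robot.current_ft_force())
snap("end")
```

```text
93.0 92.93 0.97 False
92.0 91.96 1.44 False
91.0 90.94 0.12 False
90.0 89.94 0.07 False
89.0 89.13 1.41 False
88.0 88.09 1.87 False
87.0 87.06 2.34 False
86.0 86.05 3.38 False
85.0 85.05 4.4 False
84.0 84.06 3.0 False
83.0 83.51 7.5 False
82.0 83.36 12.96 False
33.55
[ 300.28168877 -149.64161483  349.2950762 ] 36.325 [-0.13859334 -0.39064876  0.39391377]
```

View pics/end.png

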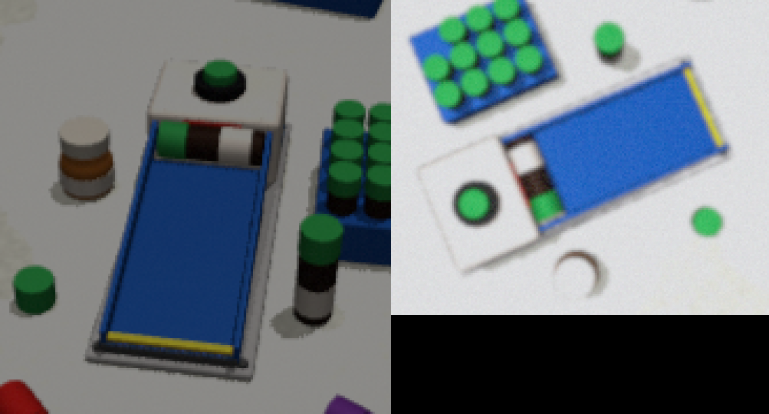

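The vial is in the seat and the button was pressed to its stop: about 6 mm of travel from z 89.5 to 83.4, with the force ramping and then rising sharply. The button is up again and the neighbouring objects look unmoved.

```bash
python3 -c "
from bench import robot
robot.sign_off()"
```

```text
the job is handed in; nothing more can be done
```

The vial now rests in the seat at the reader, and the green button was pressed and sprang back. I handed the job in at about 36 s on the robot's clock, with the arm clear of everything.

- **First push missed:** the fingertips passed over the vial, which stayed at the lip. A light touch on the table (4 N) showed the real fingertips about 8 mm above the reported TCP. The description puts them 19 mm ahead of it, so the two disagree by about 27 mm. I corrected the height and repeated the push.
- **Second push:** two open fingertips rolled the vial over the crest without pinching or lifting. The force readings between push steps were all below about 2 N, and the 10 N guard never tripped.
- **Seat check:** pictures taken after the fingers withdrew, and again at the end, show the vial still in the seat.
- **Button check:** it moved about 6 mm down to its stop, the force reached about 13 N there, and the last picture shows the button up again.
- **Bystanders:** the rack, jar, standing vial and loose cap look unmoved in the last pictures. The red and purple look-alikes were mostly outside those crops, so I did not check them at the end.

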